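# Switch off the probe amplifier and pop its battery hatch

### The arm

A 6-joint arm with a two-finger parallel gripper is mounted at the origin on a cart in front of the work surface, level with it; the furniture and walls round the work are solid. World frame = base frame: x ahead of the robot, y to its left, z up, the work surface at z = 0. Lengths are in m, angles in rad, forces in N, time in s.
With the tool pointing down it reaches from about 0.325 to 0.775 m from the base axis. Payload 5.5 kg.
Tool frame: the origin (TCP) lies at the very end of the fingers, on their centre line; the grasp point (between the pads) lies 19 mm behind it; x points along the fingers, y is the direction in which the jaws open and shut, and the axes are right-handed (so a half turn about x gives the same grasp; the last joint's range is limited). The gripper opens to 88 mm and grips with 3 to 60 N. Pads are 20 mm wide; open, the fingers measure 115 mm over their backs; the gripper's body (75 mm by 178 mm) begins 61 mm behind the grasp point.
Start: joints at [1.112, 0.091, 1.231, -0, 1.82, -0.057], TCP at [0.235, 0.552, 0.223] pointing down, gripper open.
Joint ranges: [-2.87, 2.87], [-0.86, 2.18], [0.17, 2.46], [-1.51, 4.65], [0.06, 2.69], [-2.65, 2.65]. Speed limits (rad/s): [2.57, 2.57, 3.01, 3.14, 3.14, 3.14].

### API

Orientations are given as [roll, pitch, yaw] about the fixed x, y, z axes, in that order (R = Rz(yaw) Ry(pitch) Rx(roll)).
In Python, from plant import manip gives the robot as it stands. The module is installed in compiled form; this text tells all that it offers.
- The arm moves only by the tool servo_tool, never from a script. Its argument "targets" is one flat list of numbers, 5 for each row, row after row: the shift along the tool's x, y, z in m, then the turn about the tool's x in rad, then the opening, from 0 (shut) to 1 (fully open). In form: [x, y, z, twist, gripper, x, y, z, twist, gripper, ...]. A call has 1 to 12 rows; each row shifts and turns the commanded pose from where the row before left it, along the tool's axes as they then stand; what a row does not reach is not made up. A row lasts 1/10 s, in which the tool goes at most 50 mm and 8.59 degrees, less where a joint would pass 70% of its speed; a pose out of reach is approached as far as the arm can. A call is refused whole if a number of a shift passes 0.05 or a number of a turn 0.15, either way. A call with a gripper value outside its range is refused whole. The fingers move at their own pace and stop on an object; "newtons" is the grip in N (left out, the last holds). Time passes only in rows, so rows that do not move let the fingers close. It gives the time, the measured TCP pose, the force and the opening at its end, in the units of the state.
- manip.state(): the state, without advancing time (a new reading comes with each control period).
- manip.capture(name): name is "scene" or "top"; returns the picture (384x512x3 uint8, blue, green, red); there is no depth.
- manip.get_calibration(name): a dict with "intrinsics" (3x3 intrinsics, pixels), "eye" and "rotation" of the camera in the world. Camera axes: x right, y down, z forward; pixel columns grow to the right and rows downward; lengths in m; the calibration is good to about 2 mm. A picture is of the moment at which its call begins. get_calibration takes no time and is no camera call.
- manip.close_job(): hands the job in, once; it reports no verdict.
Trained networks look in the newest picture that a camera, given by its name, has taken for a name from the list of things; names that differ only in an ending like _2 or _b are one class to them, and where a whole thing is asked for, a point or a joint stands for the part that bears it (a point fixed in the world has none). Each returns a list of dicts, best first, with "confidence" (0 to 1); they miss things now and then, are a little off and sometimes report something else, mostly with a low value. They report only what shows in the picture. A call takes as long as a camera call.
- manip.search_frame(label, camera): "xyz" ([x, y, z] in m, in the coordinates of the camera as it stood for that picture, good to about 4 mm: the middle of the surface that is visible of it).
- manip.tip_of(label, camera): "xyz" ([x, y, z] in m, in the coordinates of the camera as it stood for that picture, good to about 4 mm: a listed point, or the origin of a listed thing).
The state is a dict: "time_s": time; "joint_positions": joint angles; "joint_velocities": joint speeds; "effort": joint torques, N m; "tool_pos": TCP position; "orientation": TCP orientation; "wrist_force": force on the tool from outside, world axes, zero at the start; "moment": the same for the moment, N m; "grip_width": finger opening in m.
Only numpy, scipy, OpenCV 4.12 (cv2) and the standard library are available. Lean on these libraries where they do the work, as an engineer would, in place of code of your own. Each camera call takes 0.05 s, during which the arm holds its last target.

### The job

The cells of the probe amplifier with the orange hatch are to be changed: switch that amplifier off by pressing down the raised, red-dotted end of its black rocker, then press the front edge of its orange push-push hatch in once with the fingertips, take the fingers straight off and let the hatch swing up by itself. Do not touch or push back the hatch once it is up; watch until it has been standing open for a second or two, clear of the robot. Grasp nothing, and leave the amplifier with the blue hatch switched on and shut and the loose things round about where they stand.

Things in the scene. Friction and masses are not known exactly. Their poses are not given: they have to be found in the camera images.
- amp_orange: Probe amplifier with the orange hatch: a fixed white box 150 (x) x 100 (y) x 55 mm high on the table. Origin: centre of its underside; its x runs from the front face (black display, toward the robot) to the rear, y to its left, z up. The top panel is at z = 55 mm. Hatch in the rear of the top; black power rocker across the front of the top, 52 mm ahead of the centre.
- hatch_orange (a joint): Angle of the orange hatch (rad): 0.02 latched shut, -0.075 pressed in to its stop, 1.45 fully open. Push-push latch: press the front edge 6 to 7 mm down, to the stop (3 N rising to 5 N at the press point, then rigid); it stays in while held and, let go, springs open by itself (4 N at first, damped: past 1.0 rad in 2 to 3 s, at its stop in about 4 s) and stays. Pressed too little, it shuts again.
- hatch_orange_press (a point): Press point on top of the orange plastic hatch (74 mm along the box's x, 64 wide, 4 thick), at its three small ribs, 12 mm from the free front edge, mid-width. When shut it is 56 mm above the table, 1 mm proud, 8 mm ahead of the box's centre, 44 mm behind the rocker's middle. Hinge: along the box's y, 62 mm behind this point.
- rocker_orange (a joint): Power rocker of the amplifier with the orange hatch (rad): 0 = on (end on the box's right, red dot, raised), 0.34 = off (that end fully down). Friction of 1 to 2 N at its ends; it stays where it is left.
- rocker_orange_raised (a point): Top of the rib on the raised (right, -y of the box, red-dot) end of that black rocker; rocker 20 (x) x 48 (y) mm, its pivot along the box's x, 60 mm above the table; this point lies 19 mm to the right of the pivot, about 69 mm above the table when on and 62 mm when off.
- amp_blue: Probe amplifier with the blue hatch: a fixed white box 150 (x) x 100 (y) x 55 mm high on the table. Origin: centre of its underside; its x runs from the front face (black display, toward the robot) to the rear, y to its left, z up. The top panel is at z = 55 mm. Hatch in the rear of the top; black power rocker across the front of the top, 52 mm ahead of the centre.
- hatch_blue (a joint): Angle of the blue hatch (rad): 0.02 latched shut, -0.075 pressed in to its stop, 1.45 fully open. Push-push latch: press the front edge 6 to 7 mm down, to the stop (3 N rising to 5 N at the press point, then rigid); it stays in while held and, let go, springs open by itself (4 N at first, damped: past 1.0 rad in 2 to 3 s, at its stop in about 4 s) and stays. Pressed too little, it shuts again.
- hatch_blue_press (a point): Press point on top of the blue plastic hatch (74 mm along the box's x, 64 wide, 4 thick), at its three small ribs, 12 mm from the free front edge, mid-width. When shut it is 56 mm above the table, 1 mm proud, 8 mm ahead of the box's centre, 44 mm behind the rocker's middle. Hinge: along the box's y, 62 mm behind this point.
- rocker_blue (a joint): Power rocker of the amplifier with the blue hatch (rad): 0 = on (end on the box's right, red dot, raised), 0.34 = off (that end fully down). Friction of 1 to 2 N at its ends; it stays where it is left.
- rocker_blue_raised (a point): Top of the rib on the raised (right, -y of the box, red-dot) end of that black rocker; rocker 20 (x) x 48 (y) mm, its pivot along the box's x, 60 mm above the table; this point lies 19 mm to the right of the pivot, about 69 mm above the table when on and 62 mm when off.
- weight: Loose brass calibration weight, 30 mm wide, 40 mm high, standing between the two amplifiers; origin at the centre of its underside.
- loupe: Loose black stand loupe, 41 mm wide, 44 mm high, in front of the brass weight; origin at the centre of its underside.
- cone_a: Loose brass-coloured taper plug, 26 mm wide, 27 mm high, standing to the right of the amplifiers; origin at the centre of its underside.
- ring_gauge_a: Loose steel setting ring, 48 mm wide, 18 mm high, lying flat on the right; origin at the centre of its underside.

How it is judged:
By the outcome, as a careful person would: the job done as asked, in the order asked, and still so for the second after the job is handed in, with the robot touching nothing.
It also fails if it takes over 45 s, if anything falls off the work surface, if the arm or the gripper's body presses on something with over 40 N, if the wrist force passes 120 N, or if a joint passes its speed limit or range.

## Working session

There is one attempt and no reset: what is moved stays moved. The work goes in short steps, Python scripts to look and compute and a tool call to move; the robot and the scene stay as the last step left them, time stands still between calls to the robot, and variables do not carry over. Pictures are saved under pics/ and viewed, and the job is handed in when it is done.

Besides the shell and the picture viewer there is one more tool, called as name(argument=value, ...) on one line, values as JSON. servo_tool: Moves the arm, as the interface text tells. Its arguments: {"type":"object","properties":{"targets":{"type":"array"},"newtons":{"type":"number"}},"required":["targets"]}

```bash
mkdir -p pics; cat > h.py <<'E'
import numpy as np,cv2
from plant import manip
def w(cam,p):
    c=manip.get_calibration(cam); return np.array(c['rotation'])@np.array(p)+np.array(c['eye'])
def px(cam,P):
    c=manip.get_calibration(cam); q=np.array(c['rotation']).T@(np.array(P)-np.array(c['eye'])); u=np.array(c['intrinsics'])@q; return u[:2]/u[2]
def ray(cam,u,v,z):
    c=manip.get_calibration(cam); d=np.array(c['rotation'])@np.linalg.inv(np.array(c['intrinsics']))@np.array([u,v,1.]); e=np.array(c['eye']); return e+d*(z-e[2])/d[2]
E
python3 - <<'E'
from h import *
for c in ['scene','top']:
    cv2.imwrite(f'pics/{c}0.png',manip.capture(c)); k=manip.get_calibration(c); print(c,np.round(k['eye'],3),np.round(k['rotation'],3).tolist())
for l in ['amp_orange','hatch_orange_press','rocker_orange_raised','amp_blue','rocker_blue_raised']:
    for c in ['scene','top']:
        print(l,c,[(np.round(w(c,d['xyz']),4).tolist(),round(d['confidence'],2)) for d in manip.tip_of(l,c)[:3]])
s=manip.state();print({k:np.round(v,3).tolist() for k,v in s.items()})
E
```

```text
scene [-0.25  -0.577  0.501] [-2.003, -0.0, -1.017]
top [ 0.344 -0.072  1.083] [-2.941, -0.017, -1.574]
amp_orange scene [([-1.084, -1.4115, -0.3336], 0.65), ([-1.4474, -1.7749, -0.697], 0.44)]
amp_orange top [([-0.6127, -1.0289, 0.1258], 0.57)]
hatch_orange_press scene [([-1.0384, -1.3659, -0.2881], 0.57)]
hatch_orange_press top [([-0.5152, -0.9315, 0.2233], 0.76)]
rocker_orange_raised scene [([-0.975, -1.3025, -0.2247], 0.58)]
rocker_orange_raised top [([-0.5125, -0.9287, 0.2261], 0.62)]
amp_blue scene []
amp_blue top [([-1.5169, -1.9331, -0.7784], 0.94), ([-1.4386, -1.8548, -0.7001], 0.38)]
rocker_blue_raised scene [([-1.387, -1.7145, -0.6366], 0.57)]
rocker_blue_raised top [([-1.4427, -1.8589, -0.7041], 0.53)]
{'time_s': 0.6, 'joint_positions': [1.112, 0.091, 1.231, 0.0, 1.82, -0.057], 'joint_velocities': [0.0, -0.001, -0.0, -0.001, -0.001, -0.001], 'effort': [-0.0, -44.588, -40.628, 0.07, 0.019, -0.0], 'tool_pos': [0.235, 0.552, 0.223], 'orientation': [2.177, 1.571, 1.775], 'wrist_force': [-0.484, -0.09, 0.564], 'moment': [0.0, -0.002, 0.008], 'grip_width': 0.088}
```

```bash
cat > h.py <<'E'
import numpy as np,cv2
from scipy.spatial.transform import Rotation as Ro
from plant import manip
def cal(cam):
    c=manip.get_calibration(cam); return Ro.from_euler('xyz',c['rotation']).as_matrix(),np.array(c['eye']),np.array(c['intrinsics'])
def w(cam,p):
    R,e,K=cal(cam); return R@np.array(p)+e
def px(cam,P):
    R,e,K=cal(cam); u=K@(R.T@(np.array(P)-e)); return u[:2]/u[2]
def ray(cam,u,v,z):
    R,e,K=cal(cam); d=R@np.linalg.inv(K)@np.array([u,v,1.]); return e+d*(z-e[2])/d[2]
E
python3 - <<'E'
from h import *
for c in ['scene','top']: print(cal(c)[0].round(2).tolist(), px(c,manip.state()['tool_pos']))
for l in ['amp_orange','hatch_orange_press','rocker_orange_raised','amp_blue','rocker_blue_raised','weight','loupe']:
    for c in ['scene','top']:
        print(l,c,[(np.round(w(c,d['xyz']),4).tolist(),round(d['confidence'],2)) for d in manip.tip_of(l,c)[:3]])
s=manip.state();print(Ro.from_euler('xyz',s['orientation']).as_matrix().round(3))
E
```

```text
[[0.53, -0.36, 0.77], [-0.85, -0.22, 0.48], [0.0, -0.91, -0.42]] [-79.39586214 115.11811615]
[[-0.0, -0.98, 0.2], [-1.0, -0.0, -0.02], [0.02, -0.2, -0.98]] [-106.79678329  345.3766379 ]
amp_orange scene [([0.589, 0.1763, 0.0078], 0.65), ([0.6013, -0.1203, 0.0563], 0.44)]
amp_orange top [([0.5914, 0.1734, 0.0042], 0.57)]
hatch_orange_press scene [([0.5756, 0.1768, 0.0557], 0.57)]
hatch_orange_press top [([0.5775, 0.1771, 0.0592], 0.76)]
rocker_orange_raised scene [([0.5387, 0.1677, 0.0711], 0.58)]
rocker_orange_raised top [([0.5345, 0.1663, 0.0742], 0.62)]
amp_blue scene []
amp_blue top [([0.6137, -0.1258, -0.0026], 0.94), ([0.5624, -0.1405, 0.0691], 0.38)]
rocker_blue_raised scene [([0.5597, -0.1375, 0.0679], 0.57)]
rocker_blue_raised top [([0.5612, -0.1407, 0.0666], 0.53)]
weight scene [([0.5636, 0.0073, -0.0012], 0.7)]
weight top [([0.5636, 0.0082, 0.0029], 0.71)]
loupe scene [([0.4069, -0.0045, 0.0001], 0.81), ([0.5647, 0.0098, 0.001], 0.33)]
loupe top [([0.4085, -0.0102, -0.0056], 0.61)]
[[-0.     0.391  0.92 ]
 [-0.     0.92  -0.391]
 [-1.    -0.    -0.   ]]
```

View pics/scene0.png

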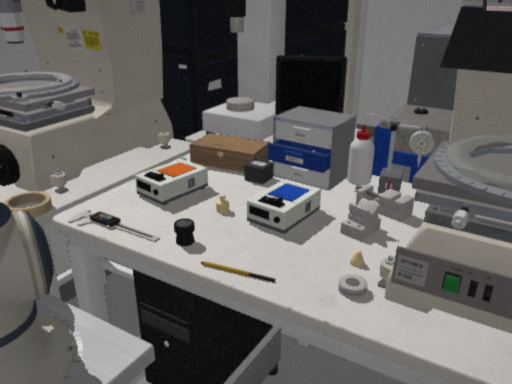

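View pics/top0.png

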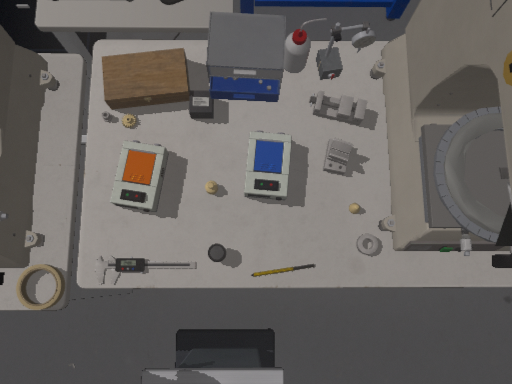

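```bash
python3 - <<'E'
from h import *
im=cv2.imread('pics/top0.png'); a=cv2.resize(im[130:220,100:180],None,fx=6,fy=6,interpolation=cv2.INTER_CUBIC); cv2.imwrite('pics/topz.png',a)
im=cv2.imread('pics/scene0.png'); a=cv2.resize(im[150:210,125:215],None,fx=8,fy=8,interpolation=cv2.INTER_CUBIC); cv2.imwrite('pics/scz.png',a)
E
```

```text
(no output)
```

View pics/topz.png

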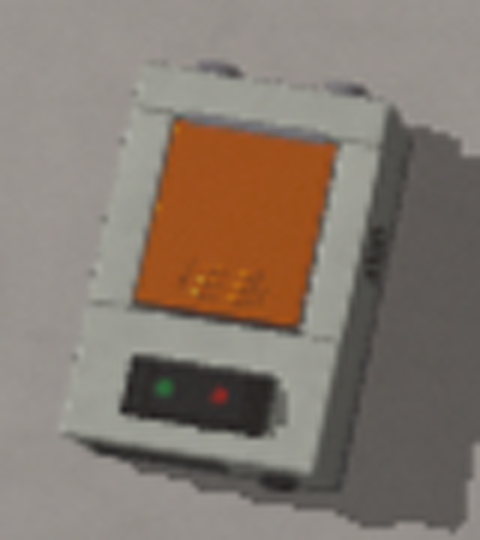

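View pics/scz.png

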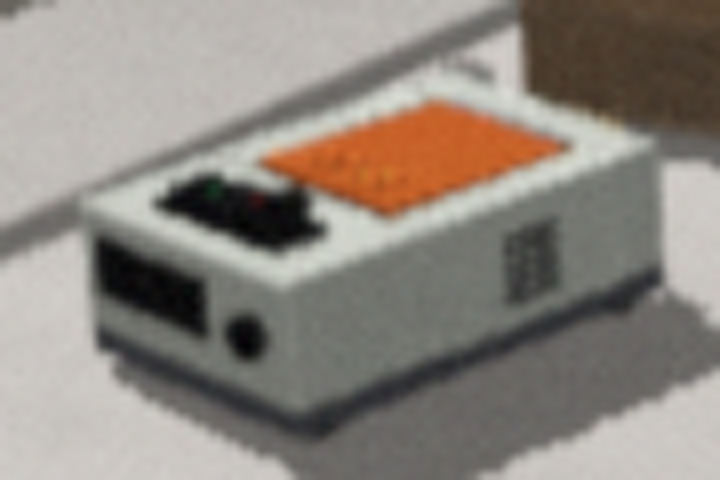

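```bash
python3 - <<'E'
from h import *
from scipy.optimize import least_squares
T=lambda u,v:((u+.5)/6-.5+100,(v+.5)/6-.5+130)
S=lambda u,v:((u+.5)/8-.5+125,(v+.5)/8-.5+150)
# model pts: hatch x from -20 to 54, y +-32, z 56 ; top panel corners z55
obs=[('top',T(178,120),(.054,.032,.056)),('top',T(338,145),(.054,-.032,.056)),('top',T(300,328),(-.020,-.032,.056)),('top',T(135,300),(-.020,.032,.056)),
('top',T(140,68),(.075,.05,.055)),('top',T(395,103),(.075,-.05,.055)),('top',T(310,475),(-.075,-.05,.055)),('top',T(65,435),(-.075,.05,.055)),
('scene',S(85,203),(-.075,.05,.055)),('scene',S(290,287),(-.075,-.05,.055)),('scene',S(660,142),(.075,-.05,.055)),
('scene',S(262,160),(-.02,.032,.056)),('scene',S(390,216),(-.02,-.032,.056)),('scene',S(570,147),(.054,-.032,.056))]
def W(p,m): c,s=np.cos(p[2]),np.sin(p[2]); return np.array([p[0]+c*m[0]-s*m[1],p[1]+s*m[0]+c*m[1],m[2]])
def f(p,cams=('top','scene')): return np.concatenate([px(c,W(p,m))-np.array(o) for c,o,m in obs if c in cams])
for cams in [('top',),('scene',),('top','scene')]:
    r=least_squares(lambda p:f(p,cams),[.59,.175,-.1]); print(cams,r.x.round(4),np.sqrt(np.mean(r.fun**2)).round(2))
p=r.x
print(r.fun.reshape(-1,2).round(1).tolist())
for n,m in [('rocker',(-.052,-.019,.069)),('press',(-.008,0,.056)),('hinge',(.054,0,.055))]: print(n,W(p,m).round(4))
E
```

```text
('top',) [ 0.5875  0.1743 -0.1609] 0.56
('scene',) [ 0.585   0.1746 -0.1558] 0.56
('top', 'scene') [ 0.5869  0.1747 -0.1623] 0.63
[[-0.5, 0.1], [-0.2, 0.3], [-0.3, 0.5], [-0.2, 0.8], [0.2, -0.8], [-0.2, 0.1], [1.0, 0.7], [-1.4, 0.4], [-0.8, -0.5], [0.2, -0.1], [1.1, -0.1], [-0.1, -0.1], [0.9, -0.6], [1.3, -0.6]]
rocker [0.5325 0.1644 0.069 ]
press [0.579 0.176 0.056]
hinge [0.6402 0.166  0.055 ]
```

```bash
python3 - <<'E'
from h import *
for z in (0,.15,.3): print([ray('top',u,v,z).round(3).tolist() for u,v in((40,288),(45,75),(45,240))])
E
```

```text
[[0.331, 0.399, 0.0], [0.858, 0.433, 0.0], [0.441, 0.397, 0.0]]
[[0.333, 0.334, 0.15], [0.787, 0.363, 0.15], [0.428, 0.332, 0.15]]
[[0.334, 0.268, 0.3], [0.716, 0.293, 0.3], [0.414, 0.267, 0.3]]
```

servo_tool(targets=[-0.01, 0, 0, -0.08, 0, -0.01, 0, 0, -0.08, 0, 0, 0, 0, -0.08, 0])

```text
time_s: 1.6
tool_pos: [0.2348, 0.5526, 0.2445]
orientation: [1.272, 1.568, 1.113]
wrist_force: [1.1, -1.2, 0.5]
grip_width: 0.0672
```

```bash
python3 - <<'E'
from h import *
for z in (0,.05,.1,.15,.2,.3): print(z,ray('top',40,288,z).round(3), ray('scene',30,203,z).round(3), ray('scene',70,115,z).round(3))
im=manip.capture('scene'); cv2.imwrite('pics/s1.png',cv2.resize(im[:, :200],None,fx=2,fy=1.5))
cv2.imwrite('pics/t1.png',cv2.resize(manip.capture('top')[180:,:200],None,fx=3,fy=3))
E
```

```text
0 [0.331 0.399 0.   ] [0.355 0.42  0.   ] [0.924 0.973 0.   ]
0.05 [0.331 0.377 0.05 ] [0.294 0.32  0.05 ] [0.807 0.818 0.05 ]
0.1 [0.332 0.355 0.1  ] [0.234 0.221 0.1  ] [0.69  0.663 0.1  ]
0.15 [0.333 0.334 0.15 ] [0.173 0.121 0.15 ] [0.572 0.508 0.15 ]
0.2 [0.333 0.312 0.2  ] [0.113 0.021 0.2  ] [0.455 0.354 0.2  ]
0.3 [0.334 0.268 0.3  ] [-0.008 -0.178  0.3  ] [0.221 0.044 0.3  ]
```

View pics/s1.png

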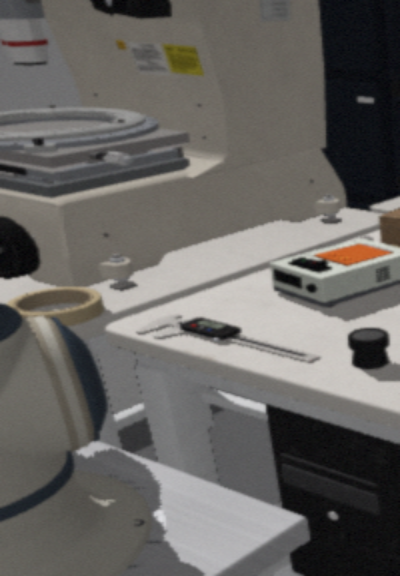

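View pics/t1.png

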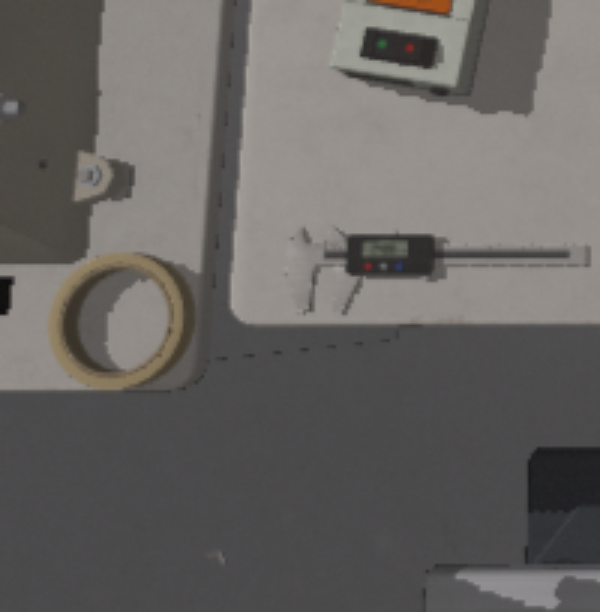

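Both pictures show the path in: a tape roll lies low on the left bench (top pixel 40,288) and the microscope is further back. The way along -y in front of it is clear.

servo_tool(targets=[0, -0.025, 0.01, 0, 0, 0, -0.025, 0.01, 0, 0, 0, -0.025, 0.01, 0, 0, 0, -0.025, 0.01, 0, 0, 0, -0.025, 0.01, 0, 0, 0, -0.025, 0.01, 0, 0, 0, -0.025, 0.01, 0, 0, 0, -0.025, 0.01, 0, 0, 0, -0.025, 0.01, 0, 0, 0, -0.025, 0.01, 0, 0])

```text
time_s: 2.7
tool_pos: [0.2931, 0.2883, 0.2424]
orientation: [-1.808, 1.571, -1.972]
wrist_force: [-0.2, -0.2, -0.4]
grip_width: 0.0002
```

servo_tool(targets=[0, -0.0085, 0.025, 0, 0, 0, -0.0085, 0.025, 0, 0, 0, -0.0085, 0.025, 0, 0, 0, -0.0085, 0.025, 0, 0, 0, -0.0085, 0.025, 0, 0, 0, -0.0085, 0.025, 0, 0, 0, -0.0085, 0.025, 0, 0, 0, -0.0085, 0.025, 0, 0, 0, -0.0085, 0.025, 0, 0, 0, -0.0085, 0.025, 0, 0, 0, 0, 0, 0, 0])

```text
time_s: 3.8
tool_pos: [0.5277, 0.1636, 0.2411]
orientation: [-2.369, 1.569, -2.536]
wrist_force: [-0.1, -1.4, -0.6]
grip_width: 0.0009
```

```bash
cat > st.py <<'E'
from h import *
s=manip.state(); R=Ro.from_euler('xyz',s['orientation']).as_matrix(); p=np.array(s['tool_pos'])
print(s['time_s'],p.round(4),np.round(s['wrist_force'],2),s['grip_width'],R.round(4).tolist())
for n,t in [('rocker',(.5325,.1644,.062)),('press4back',(.583,.1754,.05))]: print(n,(R.T@(np.array(t)-p)).round(4))
E
python3 st.py
```

```text
3.8 [0.5277 0.1636 0.2411] [-0.05 -1.37 -0.55] 0.0008702921755211451 [[-0.0017, 0.1659, 0.9861], [-0.0011, 0.9861, -0.1659], [-1.0, -0.0014, -0.0014]]
rocker [0.1791 0.0019 0.0049]
press4back [0.191  0.0211 0.0528]
```

servo_tool(targets=[0.02, 0, 0.002, 0, 0, 0.03, 0, 0.002, 0, 0, 0.03, 0, 0, 0, 0, 0.03, 0, 0, 0, 0, 0.02, 0, 0, 0, 0, 0.02, 0, 0, 0, 0, 0, 0, 0, 0, 0, 0, 0, 0, 0, 0])

```text
time_s: 4.6
tool_pos: [0.5295, 0.1649, 0.0929]
orientation: [-2.982, 1.57, 3.139]
wrist_force: [0.2, 0.1, 0.2]
grip_width: 0.0004
```

```bash
python3 st.py; python3 - <<'E'
from h import *
for n,b in [('top',(100,130,80,90)),('scene',(125,130,90,80))]:
    im=manip.capture(n); x,y,ww,hh=b; cv2.imwrite(f'pics/{n}2.png',cv2.resize(im[y:y+hh,x:x+ww],None,fx=6,fy=6,interpolation=cv2.INTER_CUBIC))
E
```

```text
4.6 [0.5295 0.1649 0.0929] [0.21 0.09 0.18] 0.0003758428540847439 [[-0.0006, 0.1616, 0.9869], [0.0, 0.9869, -0.1616], [-1.0, -0.0001, -0.0006]]
rocker [0.0309 0.     0.003 ]
press4back [0.0429 0.019  0.0511]
```

View pics/scene2.png

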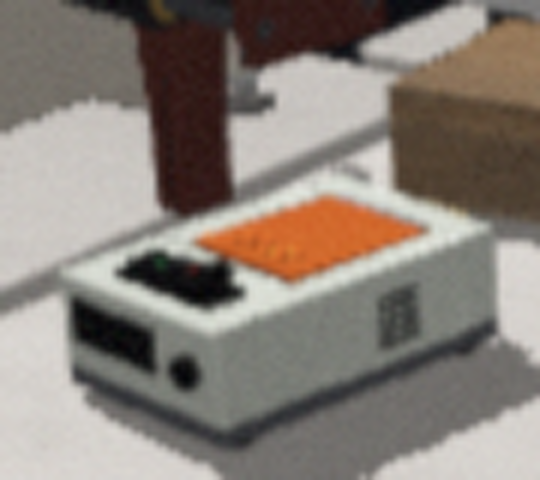

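View pics/top2.png

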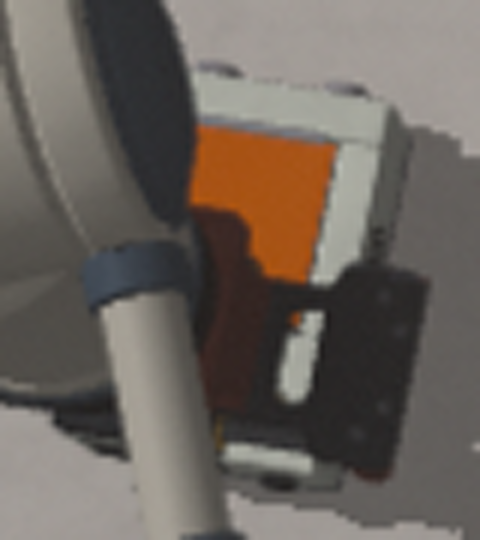

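```bash
python3 - <<'E'
from h import *
for P in [(.5295,.1649,.0929),(.5325,.1644,.069)]: print((px('scene',P)-[125,130])*6)
im=manip.capture('scene'); cv2.imwrite('pics/s3.png',cv2.resize(im[40:220,60:260],None,fx=4,fy=4/1.3))
E
```

```text
[197.47098763 205.42183533]
[208.66119557 260.3910794 ]
```

View pics/s3.png

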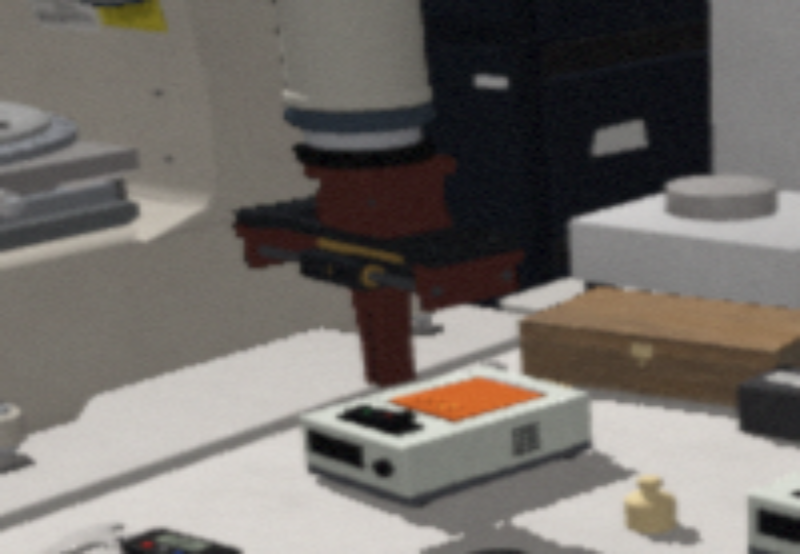

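The fingertip shows at scene crop (197,205), exactly where the TCP projects. The raised rocker rib is at crop (~213,263), close to the fitted point.

servo_tool(targets=[0.012, -0.001, 0.003, 0, 0, 0.008, 0, 0, 0, 0, 0.003, 0, 0, 0, 0, 0.003, 0, 0, 0, 0, 0.002, 0, 0, 0, 0, 0, 0, 0, 0, 0])

```text
time_s: 5.35
tool_pos: [0.5328, 0.1631, 0.0644]
orientation: [-2.951, 1.571, -3.113]
wrist_force: [-0.8, 0.7, 0.2]
grip_width: 0.0004
```

```bash
python3 st.py
```

```text
5.35 [0.5328 0.1631 0.0644] [-0.76  0.71  0.21] 0.00044478322615411326 [[-0.0002, 0.1612, 0.9869], [-0.0, 0.9869, -0.1612], [-1.0, -0.0, -0.0002]]
rocker [ 0.0024  0.0012 -0.0005]
press4back [0.0144 0.0202 0.0476]
```

servo_tool(targets=[0.001, 0, 0, 0, 0, 0.001, 0, 0, 0, 0, 0, 0, 0, 0, 0])

```text
time_s: 5.65
tool_pos: [0.5329, 0.1631, 0.0627]
orientation: [0.013, 1.571, -0.149]
wrist_force: [0.1, 0.3, -0.1]
grip_width: 0.0006
```

servo_tool(targets=[0.001, 0, 0, 0, 0, 0, 0, 0, 0, 0])

```text
time_s: 5.85
tool_pos: [0.533, 0.1631, 0.0624]
orientation: [0.201, 1.57, 0.039]
wrist_force: [-1.1, -1.3, 4.0]
grip_width: 0.0009
```

```bash
python3 st.py
```

```text
5.85 [0.533  0.1631 0.0624] [-1.11 -1.27  4.04] 0.000896779033684035 [[0.0006, 0.1611, 0.9869], [0.0, 0.9869, -0.1611], [-1.0, 0.0001, 0.0006]]
rocker [ 0.0004  0.0012 -0.0007]
press4back [0.0124 0.0202 0.0473]
```

servo_tool(targets=[0.001, 0, 0, 0, 0, 0.0005, 0, 0, 0, 0, 0, 0, 0, 0, 0])

```text
time_s: 6.15
tool_pos: [0.5331, 0.1631, 0.0621]
orientation: [0.26, 1.569, 0.098]
wrist_force: [-3.7, -2.2, 11.0]
grip_width: 0.0001
```

servo_tool(targets=[-0.01, 0, 0, 0, 0, -0.03, 0, 0, 0, 0, -0.03, 0, 0, 0, 0, 0, 0.02, -0.03, 0, 0, 0, 0.04, -0.04, 0, 0, 0, 0.04, -0.04, 0, 0, 0, 0.03, -0.04, 0, 0, 0, 0, 0, 0, 0])

```text
time_s: 6.95
tool_pos: [0.4098, 0.309, 0.1304]
orientation: [2.243, 1.568, 2.088]
wrist_force: [0.6, -0.7, 0.6]
grip_width: 0.0002
```

```bash
python3 st.py; python3 - <<'E'
from h import *
for n,b in [('top',(100,130,80,90)),('scene',(125,130,90,80))]:
    im=manip.capture(n); x,y,ww,hh=b; cv2.imwrite(f'pics/{n}4.png',cv2.resize(im[y:y+hh,x:x+ww],None,fx=6,fy=6,interpolation=cv2.INTER_CUBIC))
for c in ['scene','top']:
    for l in ['hatch_orange_press','rocker_orange_raised']:
        print(l,c,[(np.round(w(c,d['xyz']),4).tolist(),round(d['confidence'],2)) for d in manip.tip_of(l,c)[:2]])
E
```

```text
6.95 [0.4098 0.309  0.1304] [ 0.61 -0.7   0.58] 0.00015255590520648574 [[-0.0013, 0.1544, 0.988], [0.0022, 0.988, -0.1544], [-1.0, 0.002, -0.0016]]
rocker [ 0.0679 -0.124   0.1437]
press4back [ 0.0798 -0.1054  0.1919]
hatch_orange_press scene [([0.5738, 0.1795, 0.0555], 0.57)]
rocker_orange_raised scene [([0.5369, 0.1671, 0.0624], 0.46), ([0.6165, -0.1258, 0.0026], 0.46)]
hatch_orange_press top [([0.5819, 0.1759, 0.0613], 0.56)]
rocker_orange_raised top [([0.5329, 0.1635, 0.0665], 0.6)]
```

View pics/scene4.png

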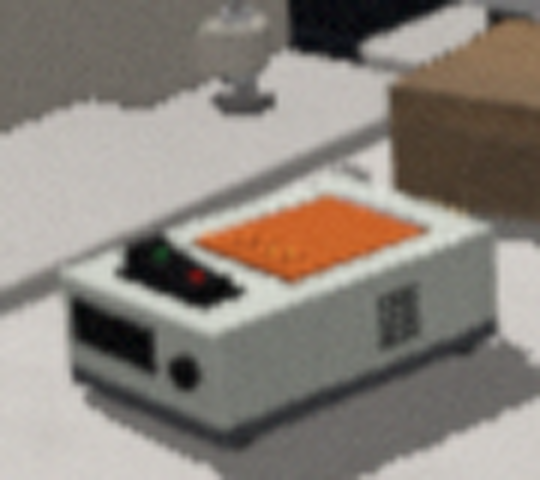

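View pics/top4.png

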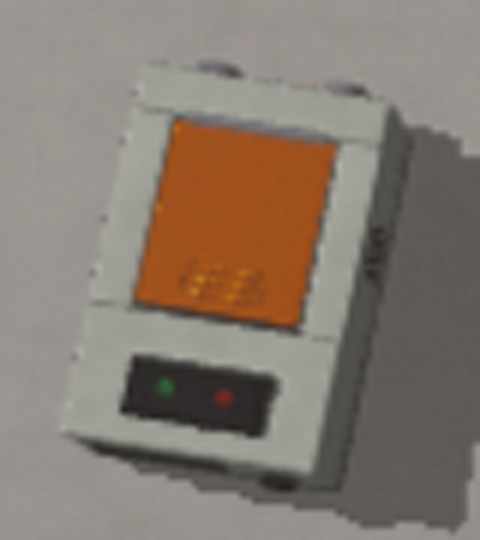

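The pictures show the rocker tipped: the red-dot end (scene crop 195,277) is down and the green end up. It also took 11 N against a rigid stop. The hatch is still shut, so I go to it next.

servo_tool(targets=[0, -0.02, 0.032, 0, 0, 0, -0.025, 0.04, 0, 0, 0, -0.025, 0.04, 0, 0, 0, -0.02, 0.04, 0, 0, 0, -0.015, 0.03, 0, 0, 0, 0, 0.01, 0, 0, 0.03, 0, 0, 0, 0, 0.02, 0, 0, 0, 0, 0, 0, 0, 0, 0, 0, 0, 0, 0, 0])

```text
time_s: 8.25
tool_pos: [0.5858, 0.1703, 0.0803]
orientation: [-2.98, 1.57, 3.141]
wrist_force: [0.4, 0.0, 0.7]
grip_width: 0.0005
```

```bash
python3 st.py
```

```text
8.25 [0.5858 0.1703 0.0803] [0.38 0.02 0.7 ] 0.0004909788621332307 [[-0.0009, 0.1615, 0.9869], [0.0, 0.9869, -0.1615], [-1.0, -0.0001, -0.0009]]
rocker [ 0.0183 -0.0144 -0.0516]
press4back [ 0.0303  0.0046 -0.0035]
```

servo_tool(targets=[0, 0.0045, -0.003, 0, 0, 0.01, 0, 0, 0, 0, 0.01, 0, 0, 0, 0, 0.004, 0, 0, 0, 0, 0.002, 0, 0, 0, 0, 0.001, 0, 0, 0, 0, 0, 0, 0, 0, 0])

```text
time_s: 8.95
tool_pos: [0.5835, 0.1754, 0.0533]
orientation: [2.957, 1.57, 2.795]
wrist_force: [-2.4, 0.7, 2.6]
grip_width: 0.0007
```

servo_tool(targets=[0.001, 0, 0, 0, 0, 0.001, 0, 0, 0, 0, 0, 0, 0, 0, 0])

```text
time_s: 9.25
tool_pos: [0.5837, 0.1754, 0.0517]
orientation: [1.288, 1.57, 1.126]
wrist_force: [-4.0, 1.0, 6.8]
grip_width: 0.0004
```

```bash
python3 st.py
```

```text
9.25 [0.5837 0.1754 0.0517] [-4.01  1.02  6.84] 0.00043109898863762395 [[0.0001, 0.161, 0.9869], [0.0003, 0.9869, -0.161], [-1.0, 0.0003, 0.0001]]
rocker [-0.0103 -0.0191 -0.0488]
press4back [ 0.0017 -0.0001 -0.0007]
```

servo_tool(targets=[0.001, 0, 0, 0, 0, 0, 0, 0, 0, 0])

```text
time_s: 9.45
tool_pos: [0.5838, 0.1754, 0.0514]
orientation: [0.775, 1.57, 0.613]
wrist_force: [-5.1, 0.8, 9.1]
grip_width: 0.0003
```

servo_tool(targets=[0.001, 0, 0, 0, 0, 0, 0, 0, 0, 0])

```text
time_s: 9.65
tool_pos: [0.5838, 0.1754, 0.0512]
orientation: [0.651, 1.57, 0.49]
wrist_force: [-7.4, -0.6, 11.4]
grip_width: 0.0004
```

servo_tool(targets=[0.001, 0, 0, 0, 0, 0, 0, 0, 0, 0])

```text
time_s: 9.85
tool_pos: [0.5838, 0.1755, 0.051]
orientation: [0.603, 1.57, 0.442]
wrist_force: [-8.9, -0.7, 14.6]
grip_width: 0.0007
```

servo_tool(targets=[-0.015, 0, 0, 0, 0, -0.035, 0, 0, 0, 0, -0.035, 0, 0, 0, 0, -0.035, 0, 0, 0, 0, -0.035, 0, 0, 0, 0, -0.035, 0, 0, 0, 0, -0.01, 0, 0, 0, 0, 0, 0, 0, 0, 0])

```text
time_s: 10.65
tool_pos: [0.5847, 0.1753, 0.2498]
orientation: [0.331, 1.567, 0.168]
wrist_force: [-0.5, -0.0, -0.8]
grip_width: 0.0004
```

```bash
python3 st.py; python3 - <<'E'
from h import *
im=manip.capture('scene'); cv2.imwrite('pics/s5.png',cv2.resize(im[40:220,60:260],None,fx=4,fy=4/1.3))
E
```

```text
10.65 [0.5847 0.1753 0.2498] [-0.54 -0.02 -0.79] 0.0004385121171501276 [[0.0038, 0.1614, 0.9869], [0.0007, 0.9869, -0.1614], [-1.0, 0.0013, 0.0037]]
rocker [ 0.1876 -0.0194 -0.0505]
press4back [ 0.1998 -0.0004 -0.0025]
```

View pics/s5.png

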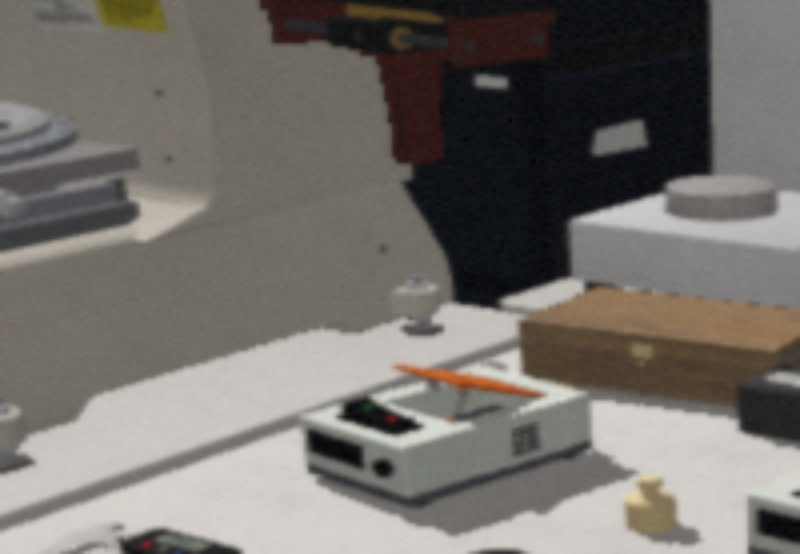

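The hatch is opening (its edge is at crop 400,367) and the fingers are well above it. I back the arm away and let it swing.

servo_tool(targets=[0, 0, -0.02, 0, 0, 0, 0.01, -0.025, 0, 0, 0, 0.01, -0.025, 0, 0, 0, 0.01, -0.025, 0, 0, 0, 0.01, -0.025, 0, 0, 0, 0.01, -0.02, 0, 0, 0, 0, 0, 0, 0, 0, 0, 0, 0, 0, 0, 0, 0, 0, 0, 0, 0, 0, 0, 0])

```text
time_s: 11.7
tool_pos: [0.4543, 0.2465, 0.2472]
orientation: [-2.365, 1.57, -2.528]
wrist_force: [0.5, -0.0, -0.0]
grip_width: 0.0006
```

servo_tool(targets=[0, 0, 0, 0, 0, 0, 0, 0, 0, 0, 0, 0, 0, 0, 0, 0, 0, 0, 0, 0, 0, 0, 0, 0, 0, 0, 0, 0, 0, 0, 0, 0, 0, 0, 0, 0, 0, 0, 0, 0, 0, 0, 0, 0, 0, 0, 0, 0, 0, 0, 0, 0, 0, 0, 0, 0, 0, 0, 0, 0])

```text
time_s: 12.9
tool_pos: [0.4537, 0.2472, 0.2481]
orientation: [-2.731, 1.571, -2.893]
wrist_force: [0.3, -0.7, -0.4]
grip_width: 0.0006
```

servo_tool(targets=[0, 0, 0, 0, 0, 0, 0, 0, 0, 0, 0, 0, 0, 0, 0, 0, 0, 0, 0, 0, 0, 0, 0, 0, 0, 0, 0, 0, 0, 0, 0, 0, 0, 0, 0, 0, 0, 0, 0, 0, 0, 0, 0, 0, 0, 0, 0, 0, 0, 0, 0, 0, 0, 0, 0, 0, 0, 0, 0, 0])

```text
time_s: 14.1
tool_pos: [0.4537, 0.2472, 0.2481]
orientation: [0.923, 1.571, 0.761]
wrist_force: [0.7, 0.9, 0.1]
grip_width: 0.0002
```

servo_tool(targets=[0, 0, 0, 0, 0, 0, 0, 0, 0, 0, 0, 0, 0, 0, 0, 0, 0, 0, 0, 0, 0, 0, 0, 0, 0, 0, 0, 0, 0, 0, 0, 0, 0, 0, 0, 0, 0, 0, 0, 0, 0, 0, 0, 0, 0, 0, 0, 0, 0, 0, 0, 0, 0, 0, 0, 0, 0, 0, 0, 0])

```text
time_s: 15.3
tool_pos: [0.4537, 0.2472, 0.2481]
orientation: [2.43, 1.571, 2.268]
wrist_force: [0.7, -0.4, 1.1]
grip_width: 0.0006
```

```bash
python3 st.py; python3 - <<'E'
from h import *
cv2.imwrite('pics/s6.png',manip.capture('scene'));cv2.imwrite('pics/t6.png',manip.capture('top'))
a=cv2.resize(cv2.imread('pics/s6.png')[140:260,120:330],None,fx=3.8,fy=3.8,interpolation=cv2.INTER_CUBIC); cv2.imwrite('pics/s6z.png',a)
E
```

```text
15.3 [0.4537 0.2472 0.2481] [ 0.74 -0.35  1.05] 0.0005909298839222671 [[-0.0, 0.1611, 0.9869], [0.0, 0.9869, -0.1611], [-1.0, 0.0, -0.0]]
rocker [ 0.1861 -0.069   0.0912]
press4back [ 0.1981 -0.05    0.1392]
```

View pics/s6z.png

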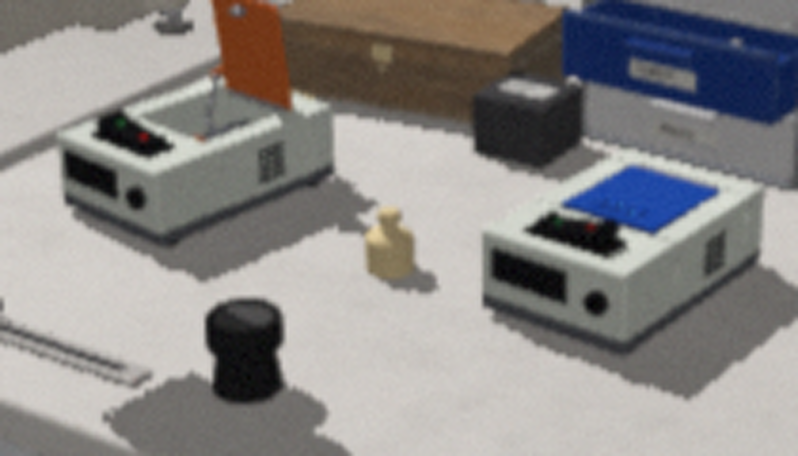

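View pics/t6.png

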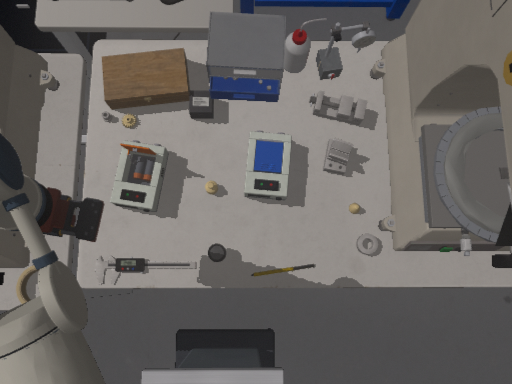

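The orange hatch stands upright (top 140,148) with the cells showing. The orange rocker is off, the blue unit is on and shut, the loose things haven't moved and the arm is clear. I'll watch a little longer before handing in.

servo_tool(targets=[0, 0, 0, 0, 0, 0, 0, 0, 0, 0, 0, 0, 0, 0, 0, 0, 0, 0, 0, 0, 0, 0, 0, 0, 0, 0, 0, 0, 0, 0, 0, 0, 0, 0, 0, 0, 0, 0, 0, 0, 0, 0, 0, 0, 0, 0, 0, 0, 0, 0, 0, 0, 0, 0, 0, 0, 0, 0, 0, 0])

```text
time_s: 16.6
tool_pos: [0.4537, 0.2472, 0.2481]
orientation: [2.398, 1.571, 2.237]
wrist_force: [-1.0, 0.6, -0.7]
grip_width: 0.0003
```

servo_tool(targets=[0, 0, 0, 0, 0, 0, 0, 0, 0, 0, 0, 0, 0, 0, 0, 0, 0, 0, 0, 0, 0, 0, 0, 0, 0, 0, 0, 0, 0, 0, 0, 0, 0, 0, 0])

```text
time_s: 17.3
tool_pos: [0.4537, 0.2472, 0.2482]
orientation: [-0.78, 1.571, -0.942]
wrist_force: [0.3, -0.5, 0.0]
grip_width: 0.0007
```

```bash
python3 - <<'E'
from h import *
a=manip.capture('scene'); b=cv2.imread('pics/s6.png'); d=cv2.absdiff(a,b).max(2)[130:300,120:400]; print(manip.state()['time_s'],(d>60).sum())
cv2.imwrite('pics/s7z.png',cv2.resize(a[130:260,120:330],None,fx=3.8,fy=3.8,interpolation=cv2.INTER_CUBIC))
E
```

```text
17.35 0
```

View pics/s7z.png

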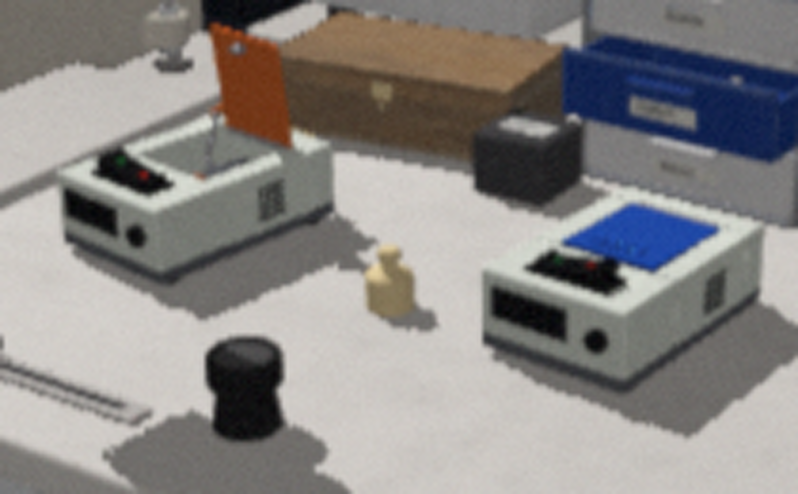

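The picture is unchanged after 2 s: the hatch stands open at crop (255,85).

```bash
python3 -c "
from plant import manip
print(manip.close_job())"
```

```text
the job is handed in; nothing more can be done
None
```

The orange-hatch amplifier is switched off and its hatch is standing open. I handed the job in at about 17.4 s on the robot's clock, well under the 45 s limit.

- **Rocker:** I pressed the red-dot end down with the closed fingertips until it met its stop, at about 11 N with the tip at z = 62 mm. The pictures then showed that end down and the green end raised.
- **Hatch:** I pressed it once, 4–5 mm behind the press point so the fingers stayed clear of the panel. It went to its stop at about 15 N upward, tip at z = 51 mm. I lifted straight off, and it swung up by itself.
- **Final checks:** Two pictures 2 s apart showed no change, with the hatch upright. The arm was clear of everything, and the wrist force was only noise. The amplifier with the blue hatch looks on and shut, and the loose things look to be where they stood.
- **Disagreements:** The detectors' positions differed from my fitted ones by up to about 6 mm, so I used the fit to the box and hatch corners. No check failed.

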